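# Return the bit to its caddy and hold the caddy ready

### The job

Stand the loose grinding bit from the grinder's deck in the empty socket of the bit caddy, fully home, and let go of it while the caddy still stands on the table. Then lift the caddy by its handle, with all four bits in it, and hold it still and level with its underside about 10 cm above the table, touching nothing but the gripper; finish while holding it there, and leave the other things where they are.

Things in the scene. Friction and masses are not known exactly. Their poses are not given: they have to be found in the camera images.
- bit_mid (a point): Loose grinding bit standing on the nearer half of the grinder's deck: dark steel barrel 24 mm wide, 24 mm high, with a slim brass stem on top, 12 mm wide, 28 mm high (52 mm in all, about 70 g). This point is on its axis, half-way up (26 mm above its foot, 2 mm above the barrel's top); z up, out of the stem. Grip it by the stem from above.
- handle (a point): Centre of the caddy's handle: a flat aluminium bar along this frame's x, 142 mm long, 14 mm wide (y), 16 mm high (z), over the middle of the block, on a post at each end, free underneath. This point is 93 mm above the caddy's underside. Grip it at the middle from above, across its width.
- socket (a point): Empty socket of the caddy: round blind hole 28 mm wide, 14 mm deep, small chamfer. This point is the centre of its mouth, in the block's top face, 24 mm above the caddy's underside, at +40, +40 mm in the caddy's frame; axes as the caddy's. Its neighbour along x is 80 mm away. A bit fully home has its foot 14 mm below this point and its mid-height point 12 mm above it.
- socket_a (a point): Mouth centre of the socket that holds the stored bit a (at -40, +40 mm in the caddy's frame), same size as the empty one
- socket_b (a point): Mouth centre of the socket that holds the stored bit b (at +40, -40 mm)
- socket_c (a point): Mouth centre of the socket that holds the stored bit c (at -40, -40 mm)
- stored_a_mid (a point): Bit a: a grinding bit already stored in the caddy, dark steel barrel 24 mm diameter, foot on its socket's floor; this point is at mid-height, z up. 44 mm high with a 12 mm stem, top 54 mm above the caddy's underside. It stays in its socket.
- stored_b_mid (a point): Bit b: a grinding bit already stored in the caddy, dark steel barrel 24 mm diameter, foot on its socket's floor; this point is at mid-height, z up. 42 mm high with an 8 mm stem, top 52 mm above the caddy's underside. It stays in its socket.
- stored_c_mid (a point): Bit c: a grinding bit already stored in the caddy, dark steel barrel 24 mm diameter, foot on its socket's floor; this point is at mid-height, z up. 36 mm high, no stem, top 46 mm above the caddy's underside. It stays in its socket.
- caddy: The caddy: wooden block 150 x 130 x 24 mm (x, y, z) with four sockets, 40 mm either way of the middle, and a carrying handle along x (top 101 mm above the underside). Stands loose on the table, turned any way. About 0.4 kg, 0.65 kg with four bits and then nearly balanced about the handle. Origin: centre of its underside; z up.
- grinder: Glass grinder, fixed: white housing 300 x 240 mm (x, y of its frame) with a red band and a flat white grid deck 120 mm above the table. Origin: centre of its underside. On the deck, 50 mm beyond the middle (+x), its spindle with a mounted head (24 mm wide, 36 mm high), and two white splash guards 45 mm high behind it and to its left; they stay.
- worn_ring: Plain dark steel ring-like barrel, 24 mm diameter, 22 mm high, no stem, standing far back on the right of the grinder's deck (origin: underside). A bystander.
- glass_deck: Small piece of green glass, 50 x 35 x 5 mm, lying far back on the left of the grinder's deck (origin: underside). A bystander.
- stone: Grey dressing stone, 75 x 22 x 22 mm, on the table beyond the caddy (origin: underside). A bystander.
- glass_piece: Amber glass piece, 80 x 60 x 5 mm, on the table beyond the caddy (origin: underside). A bystander.
- cup: White ceramic cup, 72 mm wide, 85 mm high, at the left (origin: underside). A bystander.
- jar: Glass jar with steel lid, 64 mm wide, 70 mm high, at the left (origin: underside). A bystander.
- cutter: Pen-shaped brass glass cutter, about 100 mm long, 14 mm high, lying beyond the caddy on the left (origin: underside). A bystander.
Mind the look-alikes: they are no part of the job. Leave any purple or yellow look-alike of the caddy alone.

How it is judged:
On the way, in this order (a step that is already met when the one before it is completed fails the run):
1. the loose bit stands fully home in the empty socket, let go, with the caddy on the table (horizontal distance between bit_mid and socket below 0.006 m and z of bit_mid in the frame of socket between 0.008 and 0.0155 m and height (world z) of caddy below 0.006 m and angle between caddy's own z axis and vertical below 0.05 rad and angle between bit_mid's own z axis and vertical below 0.12 rad and contact force between the fingers and bit below 0.1 N), for 0.2 s.
2. the caddy is lifted clear of the table (height (world z) of caddy above 0.05 m), for 0.1 s.
At the end, for the whole second after the job is handed in: the caddy hangs in the gripper with its underside 65 to 160 mm above the table, tilted under 0.12 rad, slower than 20 mm/s and 0.15 rad/s, touching neither the grinder nor any bystander; each of the four bits is within 6 mm of its socket's axis and fully home to within 3.5 mm (height (world z) of caddy between 0.065 and 0.16 m and angle between caddy's own z axis and vertical below 0.12 rad and linear speed of caddy below 0.02 m/s and angular speed of caddy below 0.15 rad/s and contact force between the fingers and caddy above 1 N and horizontal distance between bit_mid and socket below 0.006 m and z of bit_mid in the frame of socket between 0.008 and 0.0155 m and horizontal distance between stored_a_mid and socket_a below 0.006 m and z of stored_a_mid in the frame of socket_a between 0.004 and 0.0115 m and horizontal distance between stored_b_mid and socket_b below 0.006 m and z of stored_b_mid in the frame of socket_b between 0.003 and 0.0105 m and horizontal distance between stored_c_mid and socket_c below 0.006 m and z of stored_c_mid in the frame of socket_c between 0 and 0.0075 m and contact force between caddy and grinder below 0.1 N and contact force between caddy and worn_ring below 0.1 N and contact force between caddy and glass_deck below 0.1 N and contact force between caddy and stone below 0.1 N and contact force between caddy and glass_piece below 0.1 N and contact force between caddy and cup below 0.1 N and contact force between caddy and jar below 0.1 N and contact force between caddy and cutter below 0.1 N); the arm keeps its last pose, push and grip.
It fails at once if the caddy is tipped by more than 0.35 rad (angle between caddy's own z axis and vertical above 0.35 rad).
It fails at once if a bystander is moved by more than 30 mm (distance of any of worn_ring, glass_deck, stone, glass_piece, cup, jar, cutter from where it was at the start of the episode above 0.03 m).
It also fails if it takes over 58 s, if anything falls off the work surface, if the arm or the gripper's body presses on something with over 40 N, if the wrist force passes 120 N, or if a joint passes its speed limit or range.

### The arm

A 6-joint arm with a two-finger parallel gripper is mounted at the origin on the work surface. World frame = base frame: x ahead of the robot, y to its left, z up, the work surface at z = 0. Lengths are in m, angles in rad, forces in N, time in s.
With the tool pointing down it reaches from about 0.35 to 1 m from the base axis. Payload 7.1 kg.
Tool frame: the origin (TCP) lies on the centre line of the jaws, within the pads' length; the fingertips stand 8 mm ahead of it and the grasp point (between the pads) lies 11 mm behind it; z points along the fingers, y is the line along which they close (so a half turn about z gives the same grasp; the last joint's range is limited). The gripper opens to 85 mm and grips with 20 to 120 N. Pads are 22 mm wide; open, the fingers measure 114 mm over their backs; the gripper's body (76 mm by 85 mm) begins 54 mm behind the grasp point. The pads swing forward as they close: fully open they stand 13 mm farther back than shut.
Start: joints at [-0.019, 0.423, 1.63, -0, 1.089, -0.019], TCP at [0.625, 0, 0.239] pointing down, gripper open.
Joint ranges: [-3, 3], [-0.9, 2.11], [0.09, 2.58], [-1.31, 4.45], [0.11, 2.69], [-2.54, 2.54]. Speed limits (rad/s): [2.39, 2.39, 3.01, 3.14, 3.14, 3.14].

### API

Orientations are given as a rotation vector (axis times angle).
In Python, from workcell import * gives the robot as it stands.
- The arm moves only by the shell command python3 -m creep 'ROWS' [FORCE]. ROWS is text: rows parted by semicolons, each of 7 numbers parted by spaces: the finger opening in mm, from 0 to 85.4, then the shift along the world's x, y, z in mm, then the turn, a rotation vector about the world's x, y, z in degrees. A call has 1 to 10 rows; each row is the pose to reach, as a shift and turn from the pose commanded when the call began; what a row does not reach only later rows make up. A row lasts 1/8 s, in which the tool goes at most 62.5 mm and 10.7 degrees, less where a joint would pass 70% of its speed; a pose out of reach is approached as far as the arm can. A call with a gripper value outside its range is refused whole. The fingers move at their own pace and stop on an object; FORCE is the grip in N (left out, the last holds). Time passes only in rows, so rows that repeat a pose let the fingers close. It gives the time, the measured TCP pose, the force, the opening and the grip force at its end, in the units of the state.
- read_state(): the state, without advancing time (a new reading comes with each control period).
- camera(name): name is "scene" or "side" or "wrist"; returns a dict with "frame" (420x560x3 uint8, red, green, blue), "intrinsics" (3x3 intrinsics, pixels), "rvec" (rotation vector, rad) and "tvec" (3), from world to camera coordinates, as OpenCV has them. Camera axes: x right, y down, z forward; pixel columns grow to the right and rows downward; lengths in m; the calibration is good to about 2 mm. A picture is of the moment at which its call begins. There is no depth.
- hand_in(): hands the job in; it is judged then, once.
Trained networks look in a picture, given as the dict that the camera call returned (one of the last four; its "shot" number tells which), for a name from the list of things; names that differ only in an ending like _2 or _b are one class to them, and where a whole thing is asked for, a point or a joint stands for the part that bears it (a point fixed in the world has none). Each returns a list of dicts, best first, with "confidence" (0 to 1); they miss things now and then, are a little off and sometimes report something else, mostly with a low value. They report only what shows in the picture. A call takes as long as a camera call. They do not tell look-alikes from the thing itself.
- spot_in(picture, query): "centre" ([x, y, z] in m, in the coordinates of the camera as it stood for that picture, good to about 4 mm: the middle of the surface that is visible of it).
- pinpoint(picture, query): "centre" ([x, y, z] in m, in the coordinates of the camera as it stood for that picture, good to about 4 mm: a listed point, or the origin of a listed thing).
The state is a dict: "time": time; "joint_pos": joint angles; "qd": joint speeds; "joint_torque": joint torques, N m; "tcp_pos": TCP position; "tool_rot": TCP orientation; "contact_force": force on the tool from outside, world axes, zero at the start; "torque": the same for the moment, N m; "opening": opening from 0.0 (shut) to 1.0 (fully open); "finger_force": force on a finger pad.
Only numpy, scipy, OpenCV 4.12 (cv2) and the standard library are available. Lean on these libraries where they do the work, as an engineer would, in place of code of your own. Each camera call takes 0.05 s, during which the arm holds its last target. There are 200 camera calls.

## Working session

There is one attempt and no reset: what is moved stays moved. The work goes in short steps, Python scripts to look and compute and a shell command to move; the robot and the scene stay as the last step left them, time stands still between calls to the robot, and variables do not carry over. Pictures are saved under pics/ and viewed, at most 12 in all, crops included, and the job is handed in when it is done.

```bash
mkdir -p pics; cat > h.py <<'E'
from workcell import *
import numpy as np, cv2
def w(p,c):
    R=cv2.Rodrigues(np.array(p["rvec"],float))[0]
    return R.T@(np.array(c)-np.array(p["tvec"]).ravel())
def px(p,X):
    return cv2.projectPoints(np.array([X],float),np.array(p["rvec"],float),np.array(p["tvec"],float),np.array(p["intrinsics"],float),None)[0].ravel()
def ray(p,uv,z):
    R=cv2.Rodrigues(np.array(p["rvec"],float))[0];t=np.array(p["tvec"]).ravel()
    d=R.T@np.linalg.inv(np.array(p["intrinsics"]))@np.array([uv[0],uv[1],1.]);o=-R.T@t
    return o+d*(z-o[2])/d[2]
def save(p,n): cv2.imwrite(f"pics/{n}.png",p["frame"][:,:,::-1])
E
python3 - <<'E'
from h import *
np.set_printoptions(precision=3,suppress=True)
ims=[]
for n in ["scene","side","wrist"]:
    p=camera(n); ims.append(p["frame"])
    for q in ["bit_mid","handle","socket","caddy","grinder","stored_a_mid","stored_c_mid"]:
        for r in pinpoint(p,q)[:4]:
            X=w(p,r["centre"]); print(n,q,round(r["confidence"],2),X,px(p,X).round())
    save(p,n+"1")
m=np.hstack(ims[:2]);cv2.imwrite("pics/both.png",cv2.resize(m,(800,300))[:,:,::-1])
print(read_state()["time"])
E
```

```text
scene bit_mid 0.62 [ 0.522 -0.308  0.143] [151. 216.]
scene bit_mid 0.53 [0.502 0.14  0.021] [306. 214.]
scene bit_mid 0.5 [0.767 0.059 0.001] [297. 298.]
scene bit_mid 0.22 [0.556 0.24  0.024] [342. 222.]
scene handle 0.97 [0.3   0.265 0.094] [332. 145.]
scene handle 0.8 [0.303 0.49  0.09 ] [400. 137.]
scene handle 0.58 [0.534 0.19  0.098] [326. 205.]
scene socket 0.94 [0.475 0.211 0.023] [327. 203.]
scene socket 0.94 [0.348 0.294 0.022] [343. 169.]
scene socket 0.92 [0.253 0.228 0.024] [316. 150.]
scene socket 0.87 [0.264 0.311 0.025] [341. 149.]
scene caddy 0.95 [ 0.306  0.263 -0.001] [330. 166.]
scene caddy 0.72 [ 0.528  0.188 -0.006] [323. 223.]
scene caddy 0.61 [ 0.304  0.487 -0.002] [394. 157.]
scene grinder 0.92 [ 0.543 -0.281  0.001] [170. 248.]
scene stored_a_mid 0.38 [0.478 0.21  0.032] [327. 202.]
scene stored_c_mid 0.6 [0.507 0.14  0.028] [306. 213.]
scene stored_c_mid 0.22 [0.48  0.211 0.033] [327. 202.]
side bit_mid 0.51 [ 0.521 -0.308  0.148] [341. 286.]
side handle 0.84 [0.529 0.192 0.095] [261. 190.]
side handle 0.68 [0.303 0.494 0.091] [166. 159.]
side handle 0.62 
[... 152 characters left out ...]
6 0.295 0.028] [194. 203.]
side socket 0.82 [0.246 0.489 0.021] [152. 181.]
side caddy 0.95 [ 0.53   0.191 -0.002] [261. 216.]
side caddy 0.88 [ 0.302  0.26  -0.003] [184. 220.]
side caddy 0.8 [ 0.301  0.493 -0.002] [169. 184.]
side caddy 0.2 [0.508 0.138 0.026] [261. 219.]
side grinder 0.96 [ 0.545 -0.282  0.002] [339. 322.]
side grinder 0.59 [0.473 0.21  0.031] [242. 208.]
side stored_a_mid 0.56 [0.476 0.209 0.033] [243. 207.]
side stored_c_mid 0.62 [0.504 0.139 0.03 ] [259. 219.]
wrist socket 0.88 [0.506 0.141 0.018] [152.  23.]
wrist caddy 0.53 [0.506 0.138 0.023] [150.  26.]
wrist grinder 0.88 [ 0.542 -0.282 -0.004] [221. 374.]
wrist stored_c_mid 0.62 [0.511 0.143 0.026] [154.  19.]
1.2
```

View pics/scene1.png

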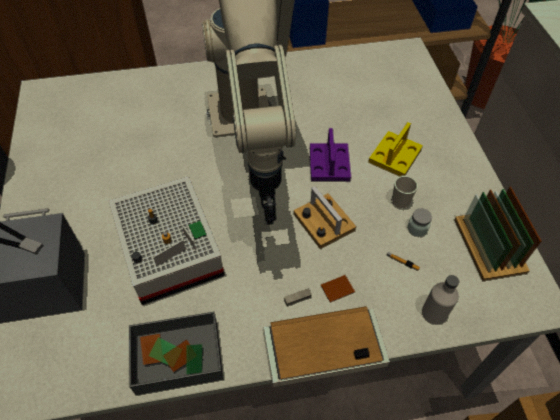

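View pics/side1.png

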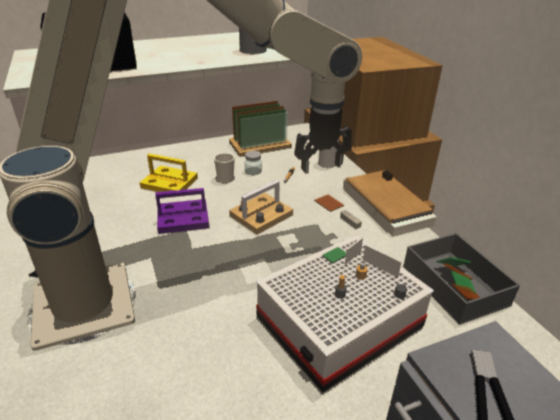

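The real caddy stands at about (0.53, 0.19), at scene pixel (324,220). Purple and yellow look-alikes are at (330,160) and (396,150). The loose bit stands on the nearer half of the grinder's deck at (152,215), with the spindle head at (167,237). I'll enlarge the caddy next.

```bash
python3 - <<'E'
from h import *
a=cv2.imread("pics/scene1.png")[175:255,280:370];b=cv2.imread("pics/side1.png")[170:240,220:300]
cv2.imwrite("pics/crop.png",np.hstack([cv2.resize(a,(400,356)),cv2.resize(b,(400,356))]))
p=camera("scene")
print(ray(p,(315,190),.1),ray(p,(343,228),.1))
for n in ["scene","side"]:
    for k in range(3):
        p=camera(n)
        for q in ["bit_mid","handle","socket","caddy","stored_b_mid"]:
            for r in pinpoint(p,q)[:8]:
                X=w(p,r["centre"])
                if (abs(X[0]-.53)<.09 and abs(X[1]-.19)<.09) or X[1]<-.25: print(n,q,round(r["confidence"],2),X.round(3))
E
```

```text
[0.47723192 0.16861131 0.1       ] [0.6252273 0.2171315 0.1      ]
scene bit_mid 0.55 [ 0.522 -0.308  0.145]
scene bit_mid 0.19 [0.475 0.212 0.021]
scene handle 0.97 [0.532 0.189 0.097]
scene socket 0.97 [0.476 0.214 0.022]
scene caddy 0.86 [ 0.532  0.186 -0.003]
scene caddy 0.47 [0.503 0.141 0.022]
scene bit_mid 0.6 [ 0.52  -0.307  0.144]
scene handle 0.68 [0.534 0.189 0.097]
scene handle 0.41 [0.478 0.211 0.034]
scene socket 0.84 [0.475 0.211 0.023]
scene socket 0.82 [0.58  0.167 0.023]
scene socket 0.75 [0.502 0.142 0.019]
scene caddy 0.6 [ 0.529  0.184 -0.002]
scene stored_b_mid 0.51 [0.579 0.168 0.028]
scene handle 0.77 [0.534 0.189 0.097]
scene socket 0.86 [0.476 0.215 0.022]
scene socket 0.75 [0.581 0.166 0.027]
scene socket 0.75 [0.501 0.14  0.023]
scene caddy 0.79 [ 0.531  0.186 -0.002]
scene stored_b_mid 0.6 [0.579 0.168 0.03 ]
side bit_mid 0.72 [ 0.522 -0.307  0.147]
side socket 0.92 [0.478 0.213 0.024]
side socket 0.8 [0.548 0.243 0.022]
side caddy 0.62 [ 0.529  0.19  -0.   ]
side stored_b_mid 0.66 [0.548 0.241 0.027]
side stored_b_mid 0.58 [0.582 0.17  0.033]
side bit_mid 0.77 [ 0.526 -0.304  0.146]
side handle 0.91 [0.53  0.192 0.097]
side handle 0.71 [0.531 0.191 0.   ]
side socket 0.84 [0.578 0.168 0.027]
side socket 0.7 [0.477 0.213 0.019]
side caddy 0.81 [ 0.53  0.19 -0.  ]
side stored_b_mid 0.39 [0.582 0.166 0.036]
side bit_mid 0.7 [ 0.52  -0.305  0.145]
side bit_mid 0.51 [0.51  0.138 0.028]
side handle 0.74 [0.53  0.192 0.098]
side handle 0.6 [0.578 0.168 0.027]
side socket 0.81 [0.577 0.17  0.027]
side socket 0.66 [0.474 0.213 0.022]
side socket 0.64 [0.506 0.136 0.027]
side caddy 0.85 [ 0.532  0.193 -0.002]
side caddy 0.23 [0.547 0.241 0.023]
```

View pics/crop.png

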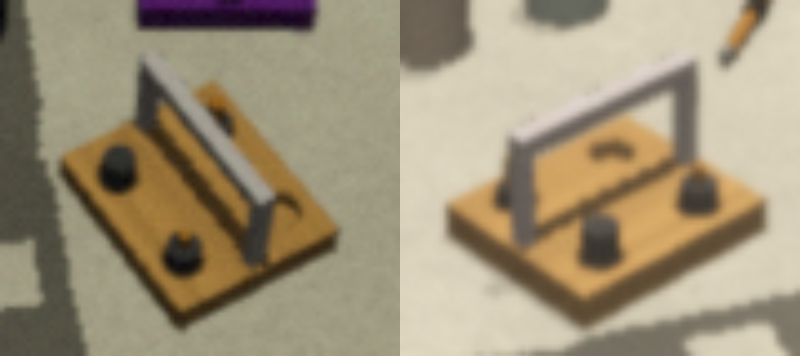

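Scene crop: bits c (front left) and b (front right, with stem) are in front of the handle. Bit a is at the back left, and the empty socket is at the back right, near (0.55, 0.242). The caddy's yaw is therefore about 21°. Next I move over the bit and turn the jaws to the caddy's x.

```bash
python3 -m creep '85 -50 -150 30 0 0 -30; 85 -103 -306 30 0 0 -69; 40 -103 -306 30 0 0 -69; 40 -103 -306 30 0 0 -69; 40 -103 -306 30 0 0 -69; 40 -103 -306 30 0 0 -69; 40 -103 -306 30 0 0 -69; 40 -103 -306 30 0 0 -69'
python3 - <<'E'
from h import *
s=read_state();R=cv2.Rodrigues(np.array(s["tool_rot"],float))[0];print(s["tcp_pos"],R.round(3).tolist(),s["joint_pos"],s["opening"])
for k in range(2):
    p=camera("wrist")
    for q in ["bit_mid","grinder","worn_ring"]:
        for r in pinpoint(p,q)[:3]:
            X=w(p,r["centre"]); print(q,round(r["confidence"],2),X.round(4),px(p,X).round())
save(p,"wrist2")
E
```

```text
time: 4.05
tcp_pos: [0.5218, -0.3063, 0.2693]
tool_rot: [-3.089, -0.573, 0.0]
contact_force: [0.4, -0.1, 0.0]
opening: 0.465
finger_force: 0.0
[ 0.52177552 -0.30627472  0.26930764] [[0.934, 0.358, -0.0], [0.358, -0.934, 0.0], [0.0, -0.0, -1.0]] [-5.50499655e-01  3.61750481e-01  1.64927145e+00  7.89834578e-05
  1.13064835e+00  6.53630402e-01] 0.4654635209403165
bit_mid 0.98 [ 0.5219 -0.3071  0.146 ] [283. 203.]
grinder 0.8 [ 0.5455 -0.2806 -0.0018] [268. 138.]
worn_ring 0.59 [ 0.6424 -0.3567  0.1207] [401.  74.]
bit_mid 0.76 [ 0.5254 -0.307   0.1445] [285. 199.]
grinder 0.64 [ 0.5437 -0.2818 -0.0048] [269. 140.]
worn_ring 0.7 [ 0.6392 -0.3556  0.1202] [398.  78.]
```

View pics/wrist2.png

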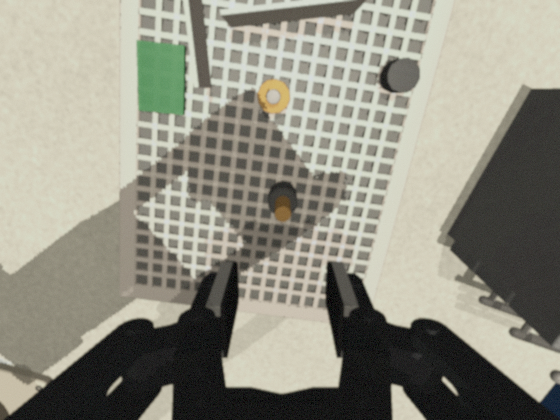

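The wrist picture shows the bit at about (283,205), with the stem top at (283,214). It is centred between the fingers (columns 232 to 335), and the spindle head is well away at (273,96). The estimate of (0.522, -0.307) agrees with the other cameras, so I go down and grip.

```bash
python3 -m creep '40 0 -1 -60 0 0 0; 40 0 -1 -90 0 0 0; 40 0 -1 -105 0 0 0; 40 0 -1 -112 0 0 0; 40 0 -1 -112 0 0 0; 0 0 -1 -112 0 0 0; 0 0 -1 -112 0 0 0; 0 0 -1 -112 0 0 0; 0 0 -1 -112 0 0 0; 0 0 -1 -112 0 0 0' 30
python3 -m creep '0 0 0 0 0 0 0; 0 0 0 0 0 0 0; 0 0 0 10 0 0 0; 0 0 0 40 0 0 0; 0 0 0 80 0 0 0; 0 0 0 120 0 0 0; 0 0 0 120 0 0 0'
python3 - <<'E'
from h import *
p=camera("wrist");save(p,"wrist3")
for q in ["bit_mid"]:
        for r in pinpoint(p,q)[:3]:
            X=w(p,r["centre"]); print(q,round(r["confidence"],2),X.round(4),px(p,X).round())
E
```

```text
time: 5.7
tcp_pos: [0.5226, -0.3073, 0.1583]
tool_rot: [3.088, 0.572, 0.002]
contact_force: [0.3, 0.5, 5.7]
opening: 0.126
finger_force: 29.6
time: 6.58
tcp_pos: [0.5235, -0.3079, 0.2813]
tool_rot: [3.085, 0.572, 0.008]
contact_force: [-1.0, -0.3, -0.8]
opening: 0.125
finger_force: 29.4
bit_mid 0.56 [ 0.5247 -0.306   0.2658] [280. 267.]
```

View pics/wrist3.png

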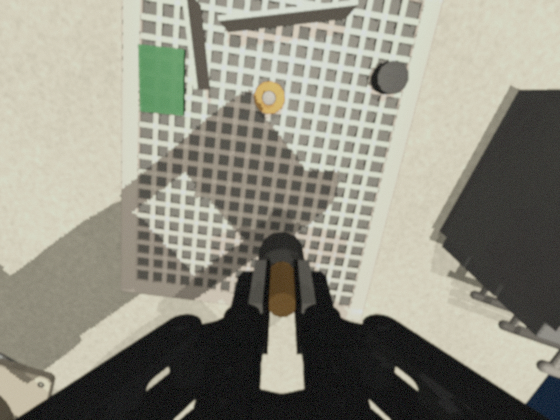

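The bit is held by the stem between the pads, upright in the image: stem at (282,290), barrel at (281,245). I carry it over near the caddy and turn the jaws along the caddy's x.

```bash
python3 -m creep '0 6 50 0 0 0 10; 0 12 100 0 0 0 20; 0 18 155 0 0 0 30; 0 24 210 0 0 0 40; 0 30 265 0 0 0 50; 0 35 320 0 0 0 60; 0 40 375 0 0 0 70; 0 45 430 0 0 0 80; 0 50 475 0 0 0 90; 0 52 488 0 0 0 90'
python3 -m creep '0 0 0 0 0 0 0; 0 0 0 0 0 0 0; 0 0 0 0 0 0 0'
python3 - <<'E'
from h import *
for k in range(3):
    p=camera("wrist")
    for q in ["bit_mid","socket","handle","caddy"]:
        for r in pinpoint(p,q)[:5]:
            X=w(p,r["centre"]); print(q,round(r["confidence"],2),X.round(4),px(p,X).round())
save(p,"wrist4")
E
```

```text
time: 7.92
tcp_pos: [0.573, 0.1833, 0.2754]
tool_rot: [-1.774, -2.59, 0.004]
contact_force: [0.1, -1.3, -0.6]
opening: 0.127
finger_force: 29.4
time: 8.3
tcp_pos: [0.5739, 0.1797, 0.2772]
tool_rot: [-1.782, -2.587, 0.001]
contact_force: [-0.2, -0.6, -0.9]
opening: 0.128
finger_force: 29.4
bit_mid 0.71 [0.5756 0.1791 0.2645] [285. 276.]
socket 0.87 [0.3315 0.2182 0.0277] [70. 49.]
socket 0.82 [0.5803 0.1675 0.0238] [283. 179.]
socket 0.78 [0.5094 0.1388 0.02  ] [217. 180.]
socket 0.77 [0.4777 0.2136 0.0212] [209. 107.]
socket 0.71 [0.5488 0.2408 0.0202] [280. 107.]
handle 0.97 [0.532  0.1943 0.0898] [245. 152.]
caddy 0.56 [0.5268 0.1921 0.0024] [248. 140.]
bit_mid 0.55 [0.5772 0.1773 0.2613] [285. 278.]
socket 0.98 [0.48   0.2162 0.0254] [211. 106.]
socket 0.9 [0.3292 0.2175 0.026 ] [69. 50.]
socket 0.8 [0.5072 0.14   0.021 ] [215. 179.]
socket 0.72 [0.5805 0.1657 0.0246] [282. 182.]
handle 0.6 [0.5291 0.1916 0.0872] [241. 154.]
caddy 0.96 [0.5258 0.1897 0.0031] [246. 142.]
bit_mid 0.72 [0.5751 0.1797 0.2632] [283. 275.]
bit_mid 0.5 [0.5252 0.1921 0.0018] [246. 140.]
socket 0.87 [0.5089 0.14   0.0244] [215. 181.]
socket 0.82 [0.5813 0.167  0.0259] [283. 182.]
socket 0.72 [0.4782 0.2147 0.0233] [209. 107.]
socket 0.59 [0.5498 0.2389 0.0202] [280. 110.]
handle 0.85 [0.5309 0.1921 0.0893] [243. 155.]
caddy 0.96 [0.5271 0.1936 0.0031] [248. 140.]
```

View pics/wrist4.png

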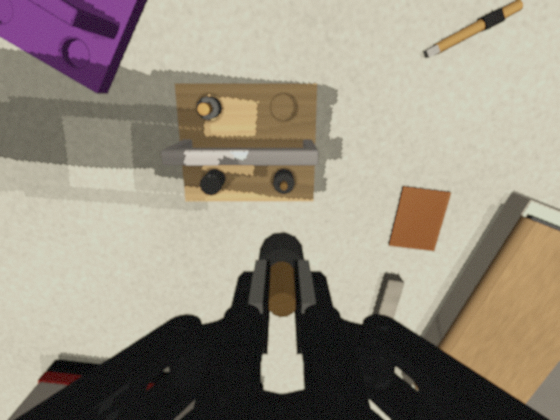

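The picture shows the caddy square to the jaws, with its handle horizontal at row 155. The empty socket is at (284,106), bit a at (208,107), c at (212,181) and b at (284,181). Now I hover over the socket, lower down, to refine its position.

```bash
python3 -m creep '0 -11 30 0 0 0 0; 0 -22 61 -30 0 0 0; 0 -22 61 -80 0 0 0; 0 -22 61 -115 0 0 0; 0 -22 61 -115 0 0 0; 0 -22 61 -115 0 0 0; 0 -22 61 -115 0 0 0'
python3 - <<'E'
from h import *
s=read_state();T=np.array(s["tcp_pos"]);R=cv2.Rodrigues(np.array(s["tool_rot"],float))[0];print(T.round(4),R.round(3).tolist())
for k in range(3):
    p=camera("wrist")
    for q in ["bit_mid","socket"]:
        for r in pinpoint(p,q)[:5]:
            X=w(p,r["centre"]); print(q,round(r["confidence"],2),X.round(4),px(p,X).round())
Rc=cv2.Rodrigues(np.array(p["rvec"],float))[0];print("cam",-Rc.T@np.array(p["tvec"]).ravel(), px(p,T+R[:,2]*(.038)),px(p,[*T[:2],.024]))
save(p,"wrist5");cv2.imwrite("pics/w5c.png",cv2.resize(p["frame"][60:270,180:460,::-1],None,fx=2.8,fy=2.8,interpolation=3))
E
```

```text
time: 9.93
tcp_pos: [0.5532, 0.2424, 0.1643]
tool_rot: [1.779, 2.587, 0.004]
contact_force: [0.6, 0.5, 0.1]
opening: 0.124
finger_force: 29.4
[0.5532 0.2424 0.1643] [[-0.358, 0.934, 0.003], [0.934, 0.358, 0.001], [0.0, 0.003, -1.0]]
bit_mid 0.94 [0.554  0.2424 0.1509] [283. 273.]
socket 0.94 [0.4767 0.2155 0.0248] [182. 194.]
socket 0.94 [0.3467 0.2937 0.0267] [32. 32.]
socket 0.91 [0.333  0.2183 0.0232] [  3. 127.]
socket 0.88 [0.508  0.14   0.0214] [194. 280.]
socket 0.6 [0.5511 0.2384 0.0216] [277. 199.]
bit_mid 0.7 [0.5493 0.2393 0.0192] [276. 197.]
bit_mid 0.62 [0.5521 0.2389 0.1511] [278. 279.]
socket 0.97 [0.3285 0.2176 0.0213] [ -1. 125.]
socket 0.89 [0.4781 0.2179 0.0233] [186. 192.]
socket 0.79 [0.5522 0.2402 0.021 ] [280. 198.]
socket 0.77 [0.3452 0.2944 0.0266] [31. 30.]
socket 0.65 [0.5076 0.1419 0.0231] [194. 280.]
bit_mid 0.82 [0.5535 0.2417 0.1501] [284. 275.]
bit_mid 0.3 [0.4788 0.2126 0.0328] [182. 202.]
socket 0.75 [0.4769 0.2126 0.0252] [182. 198.]
socket 0.75 [0.5062 0.1412 0.0206] [194. 279.]
socket 0.73 [0.3462 0.2942 0.0251] [34. 31.]
socket 0.65 [0.3305 0.2187 0.0247] [ -1. 125.]
socket 0.59 [0.5527 0.2366 0.0205] [280. 202.]
cam [0.52256547 0.31873039 0.29691109] [283.89815135 251.63603928] [282.76834255 196.97442784]
```

View pics/w5c.png

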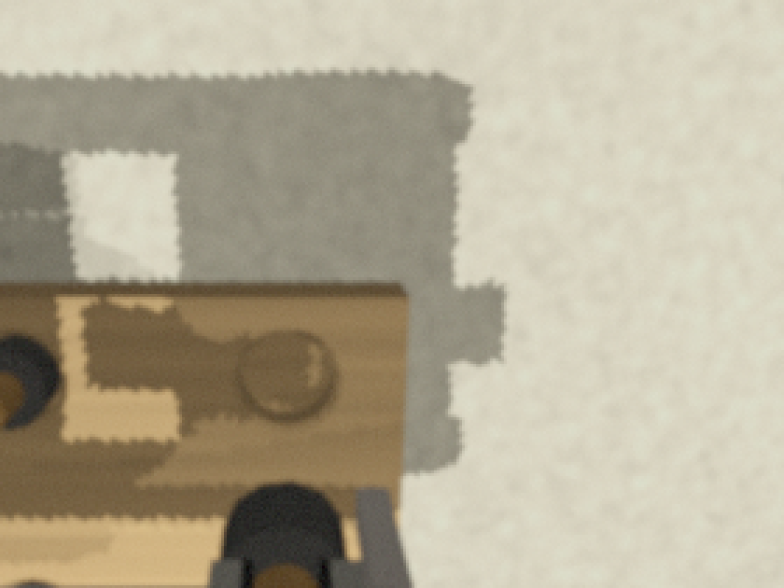

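The enlarged picture shows the empty mouth centred at crop (289,375), which is pixel (283.2,193.9). The barrel spans columns 260.0 to 303.2, and its foot arc tops out at row 232.5. I'll compare these with the projections.

```bash
python3 - <<'E'
from h import *
s=read_state();T=np.array(s["tcp_pos"]);R=cv2.Rodrigues(np.array(s["tool_rot"],float))[0]
p=camera("wrist");g=p["frame"]
X=ray(p,(283.2,193.9),.024);d=X-T;print("sock",X.round(4),"tool dx,dy mm",(R.T@d)[:2]*1e3)
a=np.linspace(0,2*np.pi,100)
def circ(c,r): return np.array([px(p,c+R[:,0]*r*np.cos(t)+R[:,1]*r*np.sin(t)) for t in a])
m=circ(X,.014);print("mouth ext",m.min(0),m.max(0),"obs 265.7-300.7, 177.1-210.7")
for dz in(.036,.038,.040):
    m=circ(T+R[:,2]*dz,.012);print(dz,m.min(0),m.max(0))
gr=cv2.cvtColor(g,cv2.COLOR_RGB2GRAY)
for r in (236,240,244,248): print(r,gr[r,252:312].tolist())
print(gr[222:250,281].tolist())
E
```

```text
sock [0.5523 0.245  0.024 ] tool dx,dy mm [2.71504406 1.36044939]
mouth ext [266.0314189  177.13606259] [300.36756153 210.13813662] obs 265.7-300.7, 177.1-210.7
0.036 [259.36758191 231.4003835 ] [303.92504928 271.85491187]
0.038 [259.58769564 229.96544506] [303.69833948 270.07942978]
0.04 [259.80343843 228.5595532 ] [303.47613127 268.33848047]
236 [97, 97, 95, 100, 99, 96, 100, 99, 97, 101, 97, 105, 95, 96, 90, 81, 66, 55, 52, 38, 39, 35, 34, 41, 35, 42, 37, 35, 39, 41, 44, 38, 42, 39, 42, 41, 35, 41, 42, 45, 47, 49, 57, 72, 83, 99, 99, 101, 98, 98, 99, 102, 100, 100, 96, 97, 93, 99, 100, 98]
240 [105, 104, 103, 103, 101, 103, 104, 104, 103, 104, 95, 75, 59, 42, 43, 40, 35, 39, 41, 42, 42, 40, 35, 41, 46, 44, 32, 41, 40, 36, 43, 41, 38, 34, 40, 43, 40, 33, 33, 35, 42, 40, 46, 43, 47, 43, 67, 88, 98, 101, 102, 103, 101, 102, 101, 95, 90, 94, 98, 95]
244 [119, 109, 107, 117, 134, 136, 123, 112, 100, 82, 56, 49, 42, 42, 39, 44, 41, 35, 40, 37, 43, 31, 39, 38, 40, 45, 37, 36, 42, 41, 40, 38, 30, 35, 44, 43, 36, 36, 34, 43, 41, 41, 37, 40, 30, 37, 32, 42, 49, 78, 105, 110, 109, 102, 102, 94, 91, 95, 94, 96]
248 [187, 185, 181, 179, 182, 184, 175, 147, 99, 54, 42, 41, 39, 44, 39, 42, 37, 37, 38, 37, 44, 44, 35, 44, 40, 41, 42, 37, 44, 41, 43, 43, 38, 43, 43, 43, 43, 42, 38, 38, 43, 42, 47, 42, 41, 41, 48, 39, 34, 68, 119, 160, 173, 174, 164, 137, 109, 92, 93, 97]
[125, 122, 121, 125, 123, 125, 130, 127, 125, 111, 83, 53, 39, 39, 41, 37, 36, 43, 36, 41, 45, 40, 41, 37, 42, 38, 41, 44]
```

The mouth matches a 14 mm circle, and the bit's foot is about 1 mm behind the TCP in tool x. The correction comes to about (0, +4) mm. I lower halfway with it and look again.

```bash
python3 -m creep '0 0 4 -30 0 0 0; 0 0 4 -55 0 0 0; 0 0 4 -67 0 0 0; 0 0 4 -67 0 0 0; 0 0 4 -67 0 0 0; 0 0 4 -67 0 0 0'
cat > chk.py <<'E'
from h import *
s=read_state();T=np.array(s["tcp_pos"]);R=cv2.Rodrigues(np.array(s["tool_rot"],float))[0]
p=camera("wrist");g=p["frame"];gr=cv2.cvtColor(g,cv2.COLOR_RGB2GRAY)
a=np.linspace(0,2*np.pi,100)
def circ(c,r): return np.array([px(p,c+R[:,0]*r*np.cos(t)+R[:,1]*r*np.sin(t)) for t in a])
for n,c,r in(("foot",T+R[:,2]*.038,.012),("mouth",np.array([*T[:2],.024]),.014)):
    m=circ(c,r);print(n,m.min(0).round(1),m.max(0).round(1))
x0,y0=210,120
cv2.imwrite("pics/chk.png",cv2.resize(g[y0:y0+150,x0:x0+150,::-1],None,fx=4,fy=4,interpolation=3))
E
python3 chk.py
```

```text
time: 11.18
tcp_pos: [0.5526, 0.2463, 0.0963]
tool_rot: [1.779, 2.588, 0.002]
contact_force: [-0.0, -0.7, -1.5]
opening: 0.124
finger_force: 29.5
foot [259.7 230. ] [303.8 270.1]
mouth [259.5 206.2] [303.4 247.1]
```

View pics/chk.png

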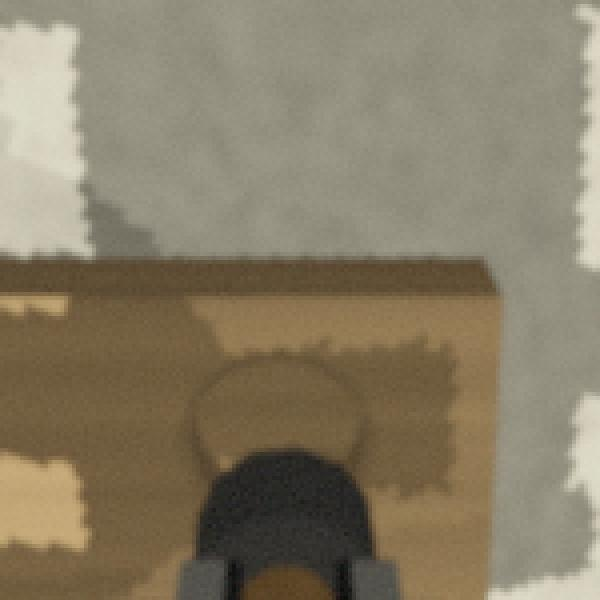

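The mouth is centred at column 279.6 with its top at row 208, and the bit's foot is centred at column 281.4. The bit needs to go about 1 mm to caddy −x. I correct that and go down into the hole gently.

```bash
python3 -m creep '0 -1 -0.6 -10 0 0 0; 0 -1 -0.6 -20 0 0 0; 0 -1 -0.6 -28 0 0 0; 0 -1 -0.6 -34 0 0 0; 0 -1 -0.6 -38 0 0 0; 0 -1 -0.6 -38 0 0 0; 0 -1 -0.6 -38 0 0 0'
```

```text
time: 12.1
tcp_pos: [0.551, 0.2454, 0.0574]
tool_rot: [1.779, 2.589, -0.0]
contact_force: [0.7, -1.0, -1.1]
opening: 0.126
finger_force: 29.4
```

```bash
python3 -m creep '0 0 0 -3 0 0 0; 0 0 0 -6 0 0 0; 0 0 0 -9 0 0 0; 0 0 0 -9 0 0 0; 0 0 0 -9 0 0 0; 0 0 0 -9 0 0 0'; python3 chk.py
```

```text
time: 12.85
tcp_pos: [0.5512, 0.2455, 0.0484]
tool_rot: [1.779, 2.589, 0.0]
contact_force: [1.3, -2.2, 2.0]
opening: 0.123
finger_force: 29.8
foot [259.6 229.9] [303.7 270. ]
mouth [254.1 236.6] [309.3 286.2]
```

View pics/chk.png

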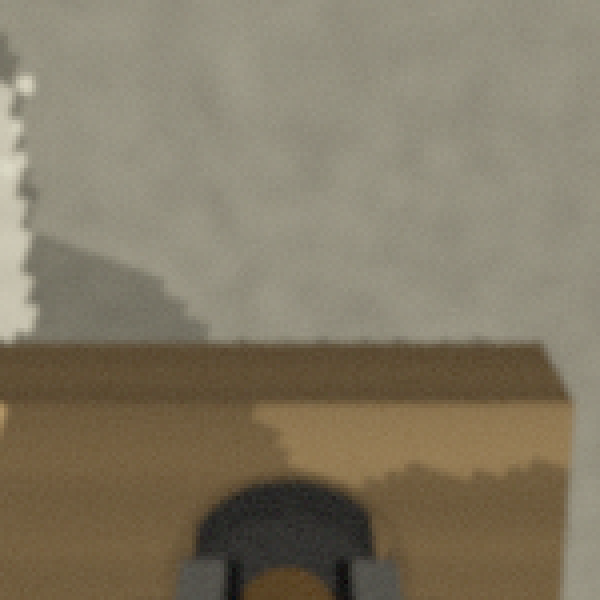

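The barrel's foot is now hidden in the hole (arc top at crop row 480), and the height fits fully home. I release it and rise.

```bash
python3 -m creep '35 0 0 0 0 0 0; 35 0 0 0 0 0 0; 35 0 0 0 0 0 0; 35 0 0 0 0 0 0; 35 0 0 0 0 0 0; 35 0 0 20 0 0 0; 35 0 0 60 0 0 0; 35 0 0 110 0 0 0; 35 0 0 150 0 0 0; 35 0 0 150 0 0 0'
python3 -m creep '50 10 -30 0 0 0 -30; 60 20 -60 0 0 0 -60; 60 20 -60 0 0 0 -90; 60 20 -60 0 0 0 -90; 60 20 -60 0 0 0 -90; 60 20 -60 0 0 0 -90; 60 20 -60 0 0 0 -90; 60 20 -60 0 0 0 -90; 60 20 -60 0 0 0 -90; 60 20 -60 0 0 0 -90'
python3 - <<'E'
from h import *
for n in ["side","scene","wrist"]:
  for k in range(2):
    p=camera(n)
    for q in ["bit_mid","handle","stored_a_mid"]:
        for r in pinpoint(p,q)[:5]:
            X=w(p,r["centre"])
            if abs(X[0]-.53)<.09 and abs(X[1]-.19)<.09: print(n,q,round(r["confidence"],2),X.round(4),px(p,X).round())
save(p,"wrist6")
s=read_state();T=np.array(s["tcp_pos"]);print(px(p,[*T[:2],.101]))
E
```

```text
time: 14.15
tcp_pos: [0.5533, 0.2464, 0.2035]
tool_rot: [1.777, 2.585, 0.011]
contact_force: [0.3, 0.4, 0.0]
opening: 0.409
finger_force: 0.0
time: 15.4
tcp_pos: [0.5705, 0.1853, 0.198]
tool_rot: [3.089, 0.574, -0.002]
contact_force: [-0.0, 0.2, -0.6]
opening: 0.702
finger_force: 0.0
side bit_mid 0.37 [0.5517 0.2427 0.0381] [262. 196.]
side handle 0.79 [0.5259 0.1892 0.094 ] [260. 190.]
side stored_a_mid 0.58 [0.4758 0.2098 0.0331] [242. 207.]
side bit_mid 0.37 [0.5512 0.2431 0.0412] [262. 195.]
side handle 0.65 [0.5293 0.1904 0.093 ] [261. 190.]
side stored_a_mid 0.43 [0.4784 0.2088 0.0334] [243. 207.]
scene bit_mid 0.47 [0.5491 0.2456 0.0369] [344. 218.]
scene handle 0.7 [0.5323 0.189  0.0974] [326. 204.]
scene stored_a_mid 0.54 [0.4785 0.2106 0.0316] [327. 202.]
scene bit_mid 0.54 [0.5507 0.2466 0.0395] [344. 218.]
scene handle 0.75 [0.5365 0.1941 0.0957] [328. 205.]
scene stored_a_mid 0.55 [0.5017 0.1403 0.022 ] [306. 213.]
scene stored_a_mid 0.47 [0.48   0.2115 0.0333] [327. 202.]
wrist bit_mid 0.6 [0.5521 0.2443 0.0382] [211. 186.]
wrist handle 0.68 [0.5304 0.1917 0.0895] [256. 252.]
wrist stored_a_mid 0.93 [0.4779 0.2128 0.0327] [221. 266.]
wrist bit_mid 0.74 [0.5549 0.2462 0.0327] [212. 181.]
wrist handle 0.83 [0.5328 0.1908 0.0873] [258. 249.]
wrist stored_a_mid 0.67 [0.4796 0.2132 0.0333] [221. 265.]
[282.31568141 213.70321226]
```

View pics/wrist6.png

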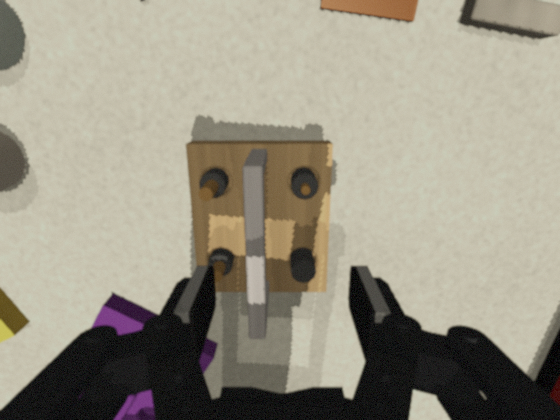

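All four bits are seated: the new one at (214,184) with stem, b at (305,184), a at (220,263) and c at (302,265). bit_mid's z is about 0.037, as it should be. The handle's top face runs from (256,152) to (258,338), so next I compute the shift to its middle.

```bash
python3 - <<'E'
from h import *
p=camera("wrist");s=read_state();T=np.array(s["tcp_pos"]);R=cv2.Rodrigues(np.array(s["tool_rot"],float))[0]
e=[ray(p,u,.101) for u in((256,163),(258,338))];d=e[0]-e[1]
print(np.array(e).round(4),np.linalg.norm(d),np.degrees(np.arctan2(d[1],d[0])),T.round(4),R[:,0].round(3))
c=(e[0]+e[1])/2;print(c.round(4),((c-T)*1e3).round(1),(R.T@(c-T)*1e3).round(1))
g=cv2.cvtColor(p["frame"],cv2.COLOR_RGB2GRAY)
for r in(200,225,250,275,300): print(r,g[r,235:280].tolist())
E
```

```text
[[0.5984 0.2149 0.101 ]
 [0.4654 0.1658 0.101 ]] 0.14169398504852607 20.248764812750053 [0.571  0.1854 0.1983] [ 0.934  0.358 -0.   ]
[0.5319 0.1904 0.101 ] [-39.1   4.9 -97.3] [-34.7 -18.6  97.3]
200 [108, 108, 113, 112, 110, 108, 106, 106, 106, 118, 124, 132, 135, 132, 131, 133, 133, 132, 132, 132, 135, 132, 128, 132, 133, 133, 127, 115, 97, 83, 87, 87, 90, 100, 104, 101, 103, 103, 105, 103, 107, 104, 105, 105, 104]
225 [160, 154, 156, 157, 157, 157, 160, 158, 149, 132, 123, 128, 132, 135, 131, 133, 132, 133, 130, 132, 130, 132, 133, 131, 132, 131, 131, 119, 102, 110, 139, 156, 154, 157, 152, 150, 143, 148, 146, 147, 149, 147, 145, 147, 145]
250 [151, 150, 153, 154, 157, 157, 160, 157, 158, 149, 128, 108, 100, 106, 103, 106, 105, 98, 103, 101, 103, 104, 101, 100, 101, 104, 103, 103, 92, 88, 115, 138, 153, 158, 159, 154, 151, 144, 144, 143, 143, 144, 145, 143, 145]
275 [82, 88, 91, 95, 92, 85, 85, 85, 89, 89, 92, 115, 148, 175, 185, 189, 186, 186, 183, 183, 181, 182, 179, 180, 182, 183, 184, 176, 158, 129, 93, 83, 86, 91, 82, 85, 84, 80, 80, 81, 81, 76, 81, 80, 77]
300 [102, 101, 102, 103, 107, 104, 102, 97, 103, 103, 103, 110, 126, 157, 175, 187, 187, 187, 183, 180, 181, 178, 178, 179, 178, 179, 182, 179, 170, 149, 119, 88, 84, 90, 100, 107, 105, 110, 103, 102, 103, 98, 98, 102, 101]
```

```bash
python3 -m creep '60 -20 3 0 0 0 0; 60 -41 6.5 0 0 0 0; 60 -41 6.5 -30 0 0 0; 60 -41 6.5 -70 0 0 0; 60 -41 6.5 -100 0 0 0; 60 -41 6.5 -116 0 0 0; 60 -41 6.5 -116 0 0 0; 60 -41 6.5 -116 0 0 0'
python3 -m creep '0 0 0 0 0 0 0; 0 0 0 0 0 0 0; 0 0 0 0 0 0 0; 0 0 0 0 0 0 0; 0 0 0 0 0 0 0; 0 0 0 0 0 0 0; 0 0 0 0 0 0 0; 0 0 0 0 0 0 0' 80
```

```text
time: 17.65
tcp_pos: [0.5308, 0.1922, 0.0833]
tool_rot: [-3.089, -0.572, -0.003]
contact_force: [0.2, 0.4, -0.4]
opening: 0.703
finger_force: 0.0
time: 18.65
tcp_pos: [0.5304, 0.192, 0.083]
tool_rot: [-3.089, -0.573, -0.001]
contact_force: [-0.7, -1.2, 6.2]
opening: 0.149
finger_force: 78.2
```

```bash
python3 -m creep '0 0 0 3 0 0 0; 0 0 0 8 0 0 0; 0 0 0 18 0 0 0; 0 0 0 30 0 0 0; 0 0 0 45 0 0 0; 0 0 0 60 0 0 0; 0 0 0 75 0 0 0; 0 0 0 88 0 0 0; 0 0 0 97 0 0 0; 0 0 0 102 0 0 0'
python3 -m creep '0 0 0 0 0 0 0; 0 0 0 0 0 0 0; 0 0 0 0 0 0 0; 0 0 0 0 0 0 0; 0 0 0 0 0 0 0; 0 0 0 0 0 0 0; 0 0 0 0 0 0 0; 0 0 0 0 0 0 0'
python3 - <<'E'
from h import *
s=read_state();print(s["torque"],s["tcp_pos"])
for n in ["scene","side","wrist"]:
    p=camera(n)
    for q in ["caddy","bit_mid","handle","socket"]:
        for r in pinpoint(p,q)[:5]:
            X=w(p,r["centre"])
            if abs(X[0]-.53)<.1 and abs(X[1]-.19)<.1: print(n,q,round(r["confidence"],2),X.round(4))
    if n=="side": a=p["frame"][130:250,190:330]
    if n=="wrist": b=p["frame"]
cv2.imwrite("pics/end.png",np.hstack([cv2.resize(a,(400,343)),cv2.resize(b,(400,343))])[:,:,::-1])
E
```

```text
time: 19.9
tcp_pos: [0.5301, 0.1919, 0.1849]
tool_rot: [-3.089, -0.572, -0.001]
contact_force: [0.8, -0.4, -5.7]
opening: 0.145
finger_force: 78.1
time: 20.9
tcp_pos: [0.53, 0.1919, 0.1843]
tool_rot: [3.089, 0.572, 0.0]
contact_force: [-0.6, -0.6, -5.5]
opening: 0.149
finger_force: 78.1
[0.00579702 0.02035454 0.05799278] [0.53000456 0.19192856 0.18433573]
scene caddy 0.8 [0.5302 0.185  0.0953]
scene bit_mid 0.47 [0.5495 0.2451 0.1359]
scene handle 0.6 [0.5327 0.1919 0.1976]
scene socket 0.89 [0.5027 0.1407 0.1238]
scene socket 0.76 [0.5837 0.1679 0.1238]
side caddy 0.92 [0.5283 0.1914 0.1011]
side caddy 0.66 [0.5527 0.2459 0.1383]
side bit_mid 0.4 [0.5529 0.2453 0.1401]
side handle 0.97 [0.5276 0.1906 0.1974]
side socket 0.87 [0.4766 0.2121 0.1218]
wrist caddy 0.97 [0.5255 0.1888 0.1037]
wrist bit_mid 0.81 [0.5542 0.242  0.138 ]
wrist handle 0.69 [0.5283 0.1916 0.1864]
```

View pics/end.png

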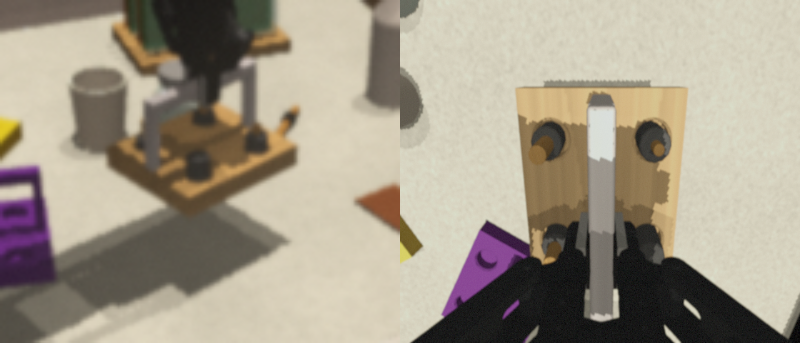

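The caddy hangs level about 10 cm up, clear of everything. Both pictures show the bits seated: the new one is at (545,140) in the wrist half.

```bash
python3 -c "
from workcell import *
print(hand_in())"
```

```text
the job is handed in; nothing more can be done
None
```

I stood the loose bit in the empty socket and let go of it with the caddy still on the table. I then lifted the caddy with all four bits and handed the job in at about 21 s, holding it still and level about 10 cm above the table; no verdict came back.

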